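# Slide the drilled jade around the bent waxing rod and push the keeper home

## Task

Thread the drilled white jade block onto the free end of the bent steel rod, slide it round the bend without jamming it, and use it to push the red keeper collar on the far leg all the way home against the dark shoulder; leave the jade hanging on the rod up against the keeper, and let go. The stone is brittle: never force it against the rod or collar, do not push the collar or rod with the fingers, and leave everything else where it is.

Things in the scene. Friction and masses are not known exactly. Their poses are not given: they have to be found in the camera images.
- jade_center (a point): centre of the drilled white jade block (21 mm above its underside). Block: 26 mm along x, 36 mm along y, 42 mm high (z), 65 to 120 g. A round 16 mm hole runs right through it along x; the hole's axis lies 3 mm above this centre. Either end may go on first. Stands on the table.
- rod: bent steel waxing rod, 12 mm thick, fixed, level, axis 120 mm above the table; includes far leg, post on a green foot, keeper. Origin on the table below bend_end; x along the near leg from free tip to bend, y left of x, z up. Here the near leg runs from (-135.6, 35) to (-60.6, 35) mm, then the bend turns right (to -y) on a 70 mm radius about (-60.6, -35) mm, through 60 degrees, to (0, 0).
- rod_tip (a point): free end of the near leg, on the rod's axis, 120 mm above the table (the rounded metal ends 6 mm beyond this point); axes as the rod's. Nothing stands under the rod except the green foot at the far end.
- bend_end (a point): point on the rod's axis, 120 mm up, where the bend ends and the straight, rigid far leg (145 mm) begins; axes as the rod's. The far leg points roughly 60 degrees right of the rod's x axis, but the rods are bent by hand: its level direction is up to 0.15 rad off that to either side, turning about this point. No pose tells it; it must be felt or seen.
- keeper (a joint): travel (m) of the red keeper collar (26 mm across, 10 thick) along the far leg: 0 = near face 85 mm from bend_end, 0.030 = home against the dark shoulder, near face 115 mm from bend_end (jade's centre then 102 mm from it). Starts between 0 and 0.016; about 5 N of friction holds it where it is left; stops hard at home.
- green_stone: undrilled round green stone, 52 mm across and 26 mm high; origin under its centre; leave alone
- amber_stone: undrilled brown-red stone block, 34 x 40 x 30 mm high; origin under its centre; leave alone
- handpiece: black rotary handpiece lying on the table, about 165 mm long, 26 mm thick; leave alone
- wax_tin: red wax tin, 70 mm across, 45 mm high; leave alone
- brush: brush lying on the table; leave alone
- bur_cup: small white cup, 60 mm across, 70 mm high; leave alone
- weight: brass weight, 40 mm across, 35 mm high; leave alone
- jade: the same block; origin at the centre of its underside, axes as jade_center's
Things that resemble listed ones, but are neither listed nor needed, are in the scene too. What is meant by the jade is not blue, pink or purple, and is the larger of those in its own colour.

How it is judged:
On the way, in this order (a step that is already met when the one before it is completed fails the run):
1. the jade is threaded on the near leg (x of jade_center in the frame of rod between -0.125 and -0.055 m and y of jade_center in the frame of rod between 0.03 and 0.04 m and height (world z) of jade_center between 0.111 and 0.123 m), for 0.1 s.
2. the jade is past the bend, on the far leg (distance between jade_center and bend_end above 0.025 m and y of jade_center in the frame of rod below -0.015 m and height (world z) of jade_center between 0.109 and 0.125 m), for 0.1 s.
3. the keeper is home, pushed by the jade (value of joint keeper above 0.027 m and distance between jade_center and bend_end above 0.096 m), for 0.1 s.
At the end, for the whole second after the job is handed in: The keeper is within 3 mm of home (joint above 0.027), the jade hangs on the far leg at rod height, resting on it, its centre 102 mm give or take 6 mm from bend_end (so against the keeper to within a few mm), released and at rest (all of step 3 and distance between jade_center and bend_end below 0.108 m and y of jade_center in the frame of rod below -0.06 m and height (world z) of jade_center between 0.105 and 0.125 m and contact force between jade and rod above 0.2 N and linear speed of jade below 0.02 m/s); the robot touches nothing.
It fails at once if the jade is pressed on the rod, shoulder or keeper with more than 25 N (contact force between jade and rod above 25 N).
It fails at once if the fingers push on the rod or keeper with more than 8 N (contact force between the fingers and rod above 8 N).
It fails at once if another thing is moved by more than 15 mm (distance of any of green_stone, amber_stone, handpiece, wax_tin, brush, bur_cup, weight from where it was at the start of the episode above 0.015 m).
It also fails if it takes over 72 s, if anything falls off the work surface, if the arm or the gripper's body presses on something with over 40 N, if the wrist force passes 120 N, or if a joint passes its speed limit or range.

## Robot

A 6-joint arm with a two-finger parallel gripper is mounted at the origin on the work surface. World frame = base frame: x ahead of the robot, y to its left, z up, the work surface at z = 0. Lengths are in m, angles in rad, forces in N, time in s.
With the tool pointing down it reaches from about 0.3 to 0.875 m from the base axis. Payload 6.4 kg.
Tool frame: the origin (TCP) lies between the finger pads; the fingertips stand 8 mm ahead of it and the grasp point (between the pads) lies 11 mm behind it; z points along the fingers, y is the direction in which the jaws open and shut (so a half turn about z gives the same grasp; the last joint's range is limited). The gripper opens to 85 mm and grips with 20 to 120 N. Pads are 22 mm wide; open, the fingers measure 114 mm over their backs; the gripper's body (76 mm by 85 mm) begins 54 mm behind the grasp point. The pads swing forward as they close: fully open they stand 13 mm farther back than shut.
Start: joints at [0.987, 0.181, 1.607, -0, 1.354, -0.206], TCP at [0.212, 0.534, 0.239] pointing down, gripper open.
Joint ranges: [-2.99, 2.99], [-0.89, 2.07], [0.3, 2.58], [-1.14, 4.28], [0, 2.63], [-3.12, 3.12]. Speed limits (rad/s): [2.57, 2.57, 3.01, 3.14, 3.14, 3.14].

## Interface

Orientations are given as a unit quaternion [w, x, y, z].
In Python, from bench import monitor, viewer, workorder, spotter gives the robot as it stands. The module is installed in compiled form; this text tells all that it offers.
- The arm moves only by the tool move_arm, never from a script. Its argument "motion" is a list of rows, each a list of 3 entries, a list of its own where there are three numbers: the shift along the tool's x, y, z in units of 60 mm (1.0 is 60 mm), then the turn, a rotation vector about the tool's x, y, z in units of 8 degrees (1.0 is 8 degrees), then the opening in per cent of the stroke, from 0 (shut) to 100 (fully open). In form: [[[dx, dy, dz], [rx, ry, rz], grip], ...]. A call has 1 to 10 rows; each row is the pose to reach, as a shift and turn from the pose commanded when the call began, along the tool's axes at that moment; what a row does not reach only later rows make up. A row lasts 1/8 s, in which the tool goes at most 62.5 mm and 10.7 degrees, less where a joint would pass 70% of its speed; a pose out of reach is approached as far as the arm can. A call with a gripper value outside its range is refused whole. The fingers move at their own pace and stop on an object; the grip force is fixed at half the most. Time passes only in rows, so rows that repeat a pose let the fingers close. It gives the time, the measured TCP pose, the force and the opening at its end, in the units of the state.
- monitor.get_obs(): the state, without advancing time (a new reading comes with each control period).
- viewer.camera(name): name is "side" or "top" or "wrist"; returns the picture (384x512x3 uint8, blue, green, red); there is no depth.
- viewer.calibration(name): a dict with "fovy" (degrees; the focal length in pixels is half the picture's height over the tangent of half this angle, whatever the lens; pixels are square), "cx", "cy" (the principal point, pixels), "extrinsics" (4x4, takes a point from camera to world coordinates). Camera axes: x right, y down, z forward; pixel columns grow to the right and rows downward; lengths in m; the calibration is good to about 2 mm. The wrist camera is an equidistant fisheye: a pixel r from the principal point sees the ray r / f radians off the axis. A picture is of the moment at which its call begins: read the wrist's pose just before it. calibration takes no time and is no camera call; for the wrist camera it gives the pose at the moment of the call.
- workorder.hand_in(): hands the job in, once; it reports no verdict.
Trained networks look in the newest picture that a camera, given by its name, has taken for a name from the list of things; names that differ only in an ending like _2 or _b are one class to them, and where a whole thing is asked for, a point or a joint stands for the part that bears it (a point fixed in the world has none). Each returns a list of dicts, best first, with "score" (0 to 1); they miss things now and then, are a little off and sometimes report something else, mostly with a low value. They report only what shows in the picture. A call takes as long as a camera call. They do not tell look-alikes from the thing itself.
- spotter.search_frame(camera, name): "centre" ([column, row] as shares, 0 to 1, of the picture: columns of its width, rows of its height, amid what is visible of it).
- spotter.outline_of(camera, name): "region" (384x512 bool, what is visible of it) and "centre" ([column, row] as shares, 0 to 1, of the picture: columns of its width, rows of its height, amid what is visible of it).
The state is a dict: "time_s": time; "q": joint angles; "dq": joint speeds; "joint_efforts": joint torques, N m; "eef_pos": TCP position; "eef_rot": TCP orientation; "wrist_force": force on the tool from outside, world axes, zero at the start; "torque": the same for the moment, N m; "opening": opening from 0.0 (shut) to 1.0 (fully open).
Only numpy, scipy, OpenCV 4.12 (cv2) and the standard library are available. Lean on these libraries where they do the work, as an engineer would, in place of code of your own. Each camera call takes 0.05 s, during which the arm holds its last target. There are 200 camera calls.

## Working session

There is one attempt and no reset: what is moved stays moved. The work goes in short steps, Python scripts to look and compute and a tool call to move; the robot and the scene stay as the last step left them, time stands still between calls to the robot, and variables do not carry over. Pictures are saved under pics/ and viewed, about 8 in all and at most 12, crops included, and the job is handed in when it is done.

Besides the shell and the picture viewer there is one more tool, called as a command line: name --argument value ..., lists and objects as JSON in quotes. move_arm: Moves the arm, as the interface text tells. Its arguments: {"type":"object","properties":{"motion":{"type":"array","items":{"type":"array"}}},"required":["motion"]}

```bash
mkdir -p pics
cat > h.py <<'E'
import numpy as np, cv2
from bench import monitor, viewer, workorder, spotter
from scipy.spatial.transform import Rotation as R
def cal(n):
    c=viewer.calibration(n); f=192/np.tan(np.radians(c['fovy'])/2); return f,c['cx'],c['cy'],np.array(c['extrinsics'])
def ray(n,u,v,C=None):
    f,cx,cy,E=C or cal(n); d=np.array([(u-cx)/f,(v-cy)/f,1.])
    if n=='wrist':
        r=np.hypot(d[0],d[1]); d=np.array([d[0]/r*np.sin(r),d[1]/r*np.sin(r),np.cos(r)]) if r>0 else d
    return E[:3,3],E[:3,:3]@d
def onz(n,u,v,z,C=None):
    o,d=ray(n,u,v,C); return o+d*(z-o[2])/d[2]
def proj(n,p,C=None):
    f,cx,cy,E=C or cal(n); q=E[:3,:3].T@(np.array(p)-E[:3,3])
    if n=='wrist':
        s=np.hypot(q[0],q[1]); r=np.arctan2(s,q[2])*f; return cx+r*q[0]/s,cy+r*q[1]/s
    return cx+f*q[0]/q[2],cy+f*q[1]/q[2]
def tool(world,o=None):
    "world shift -> tool units of 60mm"
    o=o or monitor.get_obs(); w,x,y,z=o['eef_rot']; return R.from_quat([x,y,z,w]).inv().apply(world)/.06
E
python3 - <<'E'
from h import *
ims=[]
for n in('top','side'):
    im=viewer.camera(n); cv2.imwrite(f'pics/{n}0.png',im)
    f,cx,cy,X=cal(n); print(n,f,cx,cy,X.round(3).tolist())
    for k in('jade','rod','keeper','amber_stone','green_stone'):
        for r in spotter.outline_of(n,k)[:4]:
            u,v=r['centre'][0]*512,r['centre'][1]*384; print(n,k,round(r['score'],2),round(u),round(v),onz(n,u,v,.02).round(3),r['region'].sum())
    cv2.imwrite(f'pics/{n}0b.png',cv2.resize(im,(768,576),interpolation=cv2.INTER_CUBIC))
o=monitor.get_obs();print(o)
E
```

```text
top 416.5002747457515 253.0321159289282 187.33998518758682 [[0.049, -0.978, 0.202, 0.292], [-0.999, -0.047, 0.011, -0.003], [-0.002, -0.202, -0.979, 1.286], [0.0, 0.0, 0.0, 1.0]]
top jade 0.68 341 186 [ 0.57  -0.261  0.02 ] 154
top jade 0.63 352 250 [ 0.376 -0.295  0.02 ] 145
top rod 0.58 224 150 [0.669 0.11  0.02 ] 1195
top keeper 0.39 227 157 [0.646 0.098 0.02 ] 18
top amber_stone 0.66 336 160 [ 0.651 -0.244  0.02 ] 139
top green_stone 0.55 341 219 [ 0.468 -0.26   0.02 ] 173
side 459.3947231121049 252.16335391699053 188.8236397337129 [[0.972, -0.144, 0.185, 0.324], [-0.234, -0.569, 0.788, -1.005], [-0.008, -0.81, -0.587, 0.859], [0.0, 0.0, 0.0, 1.0]]
side jade 0.9 264 318 [ 0.5   -0.363  0.02 ] 354
side jade 0.76 283 284 [ 0.57  -0.278  0.02 ] 287
side jade 0.69 279 242 [ 0.602 -0.13   0.02 ] 166
side jade 0.62 210 306 [ 0.387 -0.3    0.02 ] 431
side rod 0.76 274 186 [0.659 0.118 0.02 ] 1224
side keeper 0.44 269 164 [0.679 0.249 0.02 ] 46
side amber_stone 0.78 318 268 [ 0.669 -0.248  0.02 ] 257
side green_stone 0.63 243 293 [ 0.47  -0.283  0.02 ] 334
side green_stone 0.44 277 186 [0.669 0.121 0.02 ] 1138
side green_stone 0.38 197 143 [0.46  0.444 0.02 ] 360
{'time_s': 0.6, 'q': array([ 9.86734988e-01,  1.80805274e-01,  1.60701278e+00,  1.66145793e-05,
        1.35377957e+00, -2.06298254e-01]), 'dq': array([-1.24253801e-03, -1.18667541e-03,  1.57315527e-03, -6.26333586e-04,
        3.45885931e-05, -4.16386947e-04]), 'joint_efforts': array([-2.62626827e-04, -4.44597030e+01, -3.51523411e+01, -2.22640006e-04,
        8.75355327e-04,  1.37527135e-05]), 'eef_pos': array([0.21207051, 0.53447911, 0.2392793 ]), 'eef_rot': array([-8.44290004e-06,  1.87762204e-01,  9.82214516e-01,  8.31866477e-07]), 'wrist_force': array([-0.60222061, -0.08727369, -0.56154492]), 'torque': array([-0.00908626, -0.00141502, -0.04241493]), 'opening': 0.9970944867756131}
```

View pics/top0b.png

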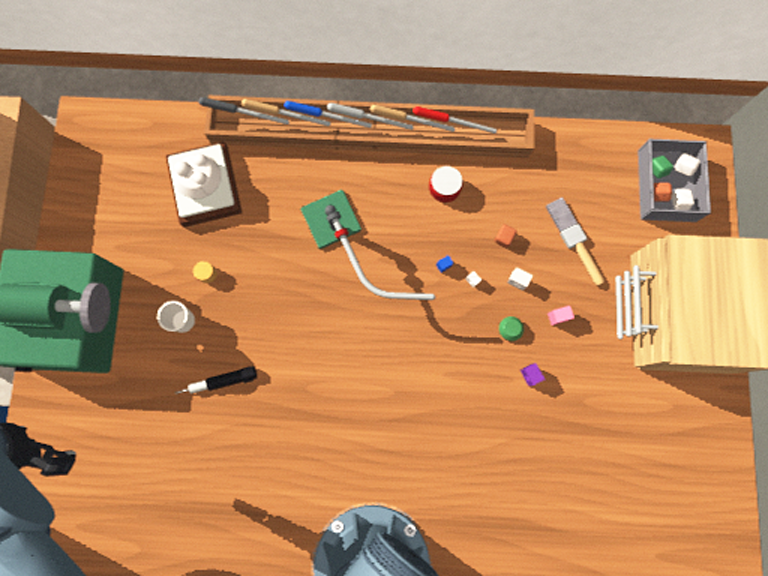

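View pics/side0b.png

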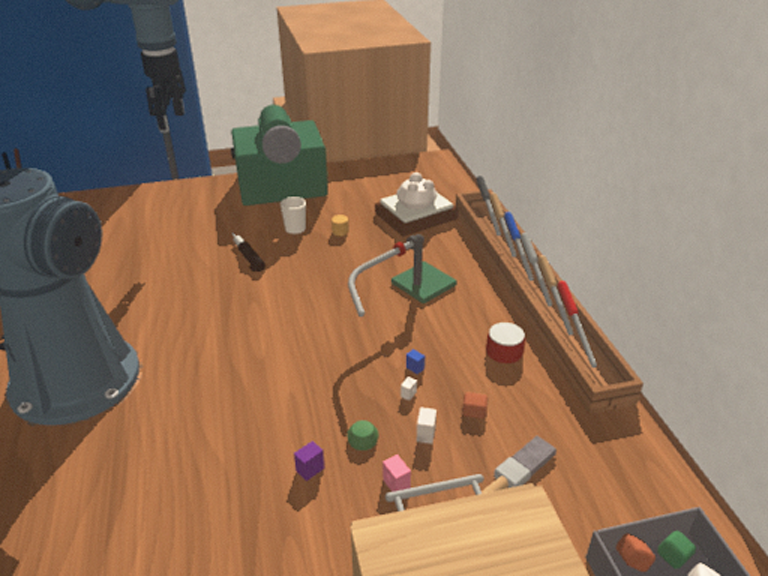

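The white candidates are the larger block at top image (520,279)/1.5 and a small cube at (474,279)/1.5. A third lies in the grey box. The larger standing block fits the description. Next I measure the rod and wrist geometry.

Run:
```python
from h import *
o=monitor.get_obs(); w,x,y,z=o['eef_rot']; Rt=R.from_quat([x,y,z,w])
f,cx,cy,X=cal('wrist'); print(f,cx,cy,'cam in tool',Rt.inv().apply(X[:3,3]-o['eef_pos']).round(4),'\n',(Rt.as_matrix().T@X[:3,:3]).round(3)); print(Rt.as_matrix().round(3))
for u,v in((432,296),(385,294),(341,233),(360,277)): print(u,v,onz('top',u/1.5,v/1.5,.12).round(3))
for u,v in((361,312),(352,279),(400,249)): print('side',u,v,onz('side',u/1.5,v/1.5,.12).round(3))
print(onz('top',520/1.5,279/1.5,.035),onz('side',284,283,.021))
d=np.array([.53,-.2,.30])-o['eef_pos']; print('shift',tool(d,o), )
A=cv2.imread('pics/top0.png')[165:215,300:370]; B=cv2.imread('pics/side0.png')[250:320,245:315]
cv2.imwrite('pics/c1.png',np.hstack([cv2.resize(A,(400,286),interpolation=2),cv2.resize(B,(286,286),interpolation=2)]))
```

```text
297.3186396354542 257.4392077340042 190.8140167080867 cam in tool [ 0.0814  0.     -0.1348] 
 [[-0.    -0.95  -0.313]
 [ 1.     0.    -0.001]
 [ 0.001 -0.313  0.95 ]]
[[-0.929  0.369 -0.   ]
 [ 0.369  0.929  0.   ]
 [ 0.    -0.    -1.   ]]
432 296 [ 0.508 -0.09   0.12 ]
385 294 [ 0.507 -0.001  0.12 ]
341 233 [0.623 0.09  0.12 ]
360 277 [0.538 0.049 0.12 ]
side 361 312 [ 0.509 -0.087  0.12 ]
side 352 279 [0.514 0.013 0.12 ]
side 400 249 [0.626 0.089 0.12 ]
[ 0.567416   -0.27473935  0.035     ] [ 0.57224678 -0.27548781  0.021     ]
shift [-9.44034691 -9.42374551 -1.01215665]
```

View pics/c1.png

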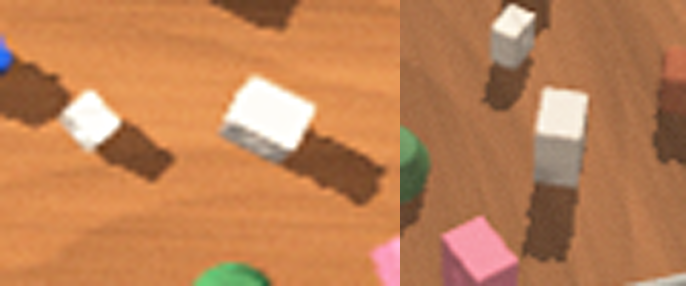

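The crop confirms it: the larger white block at top px (347,186), not the small cube. I'll fly over it.

move_arm --motion '[[[-10.4,-10.3,-0.5],[0,0,0],100],[[-10.4,-10.3,-0.5],[0,0,0],100],[[-10.4,-10.3,-0.5],[0,0,0],100],[[-10.4,-10.3,-0.5],[0,0,0],100],[[-10.4,-10.3,-0.5],[0,0,0],100],[[-10.4,-10.3,-0.5],[0,0,0],100],[[-10.4,-10.3,-0.5],[0,0,0],100],[[-10.4,-10.3,-0.5],[0,0,0],100],[[-10.4,-10.3,-0.5],[0,0,0],100],[[-10.4,-10.3,-0.5],[0,0,0],100]]'

```text
time_s: 1.85
eef_pos: [0.4631, -0.04, 0.2611]
eef_rot: [0.001, 0.188, 0.982, 0.0]
wrist_force: [1.0, 0.1, 0.4]
opening: 0.998
```

move_arm --motion '[[[-3,-3,0],[0,0,0],100],[[-3,-3,0],[0,0,0],100],[[-3,-3,0],[0,0,0],100],[[-3,-3,0],[0,0,0],100],[[-3,-3,0],[0,0,0],100],[[-3,-3,0],[0,0,0],100],[[-3,-3,0],[0,0,0],100]]'

```text
time_s: 2.72
eef_pos: [0.5632, -0.2701, 0.261]
eef_rot: [0.0, 0.187, 0.982, 0.0]
wrist_force: [-1.0, -0.2, -0.3]
opening: 0.996
```

Run:
```python
from h import *
o=monitor.get_obs(); print(o['eef_pos'],o['eef_rot'])
C=cal('wrist'); im=viewer.camera('wrist'); cv2.imwrite('pics/w1.png',im); np.save('w1.npy',np.array(C[3]))
for r in spotter.outline_of('wrist','jade')[:4]:
    m=r['region'].astype(np.uint8); u,v=r['centre'][0]*512,r['centre'][1]*384
    print(round(r['score'],2),round(u),round(v),m.sum(),onz('wrist',u,v,.03,C).round(3))
cv2.imwrite('pics/w1b.png',cv2.resize(im,(768,576),interpolation=2))
```

```text
[ 0.56319947 -0.27007675  0.26095808] [2.35853753e-05 1.87168717e-01 9.82327773e-01 1.28371939e-04]
0.87 179 36 746 [ 0.378 -0.301  0.03 ]
0.67 177 142 811 [ 0.501 -0.355  0.03 ]
0.64 321 141 303 [ 0.567 -0.186  0.03 ]
0.63 256 168 752 [ 0.571 -0.276  0.03 ]
```

View pics/w1b.png

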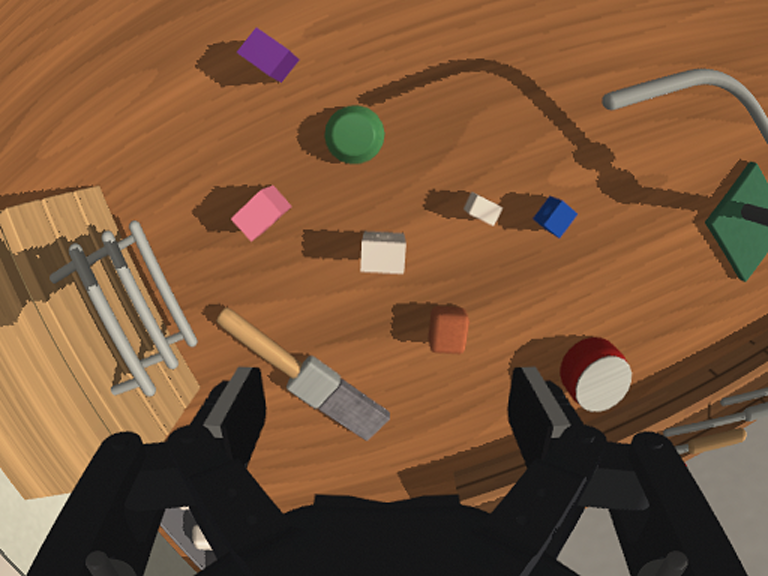

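Jade at wrist px (255,168); small cube at (322,139). I'll fit its top face.

Run:
```python
from h import *
im=cv2.imread('pics/w1.png'); f,cx,cy,_=cal('wrist'); C=(f,cx,cy,np.load('w1.npy'))
x0,y0=225,140; c=im[y0:y0+55,x0:x0+60]
hsv=cv2.cvtColor(c,cv2.COLOR_BGR2HSV); m=((hsv[...,1]<70)&(hsv[...,2]>150)).astype(np.uint8)
n,l,s,_=cv2.connectedComponentsWithStats(m); k=1+s[1:,4].argmax(); m=(l==k)
ys,xs=np.nonzero(m); P=np.array([onz('wrist',x+x0,y+y0,.042,C)[:2] for x,y in zip(xs,ys)])
(ctr,sz,a)=cv2.minAreaRect((P*1000).astype(np.float32)); print(ctr,sz,a,s[k])
cv2.imwrite('pics/c2.png',np.hstack([cv2.resize(c,(600,550),interpolation=2),cv2.resize(m.astype(np.uint8)[:,:,None].repeat(3,2)*255,(180,165))[:, :, :] if 0 else cv2.resize(c,(180,550),interpolation=2)])[:,:600])
```

```text
(570.521728515625, -276.4442443847656) (35.49837112426758, 25.886980056762695) 65.09537506103516 [ 16  20  30  22 591]
```

View pics/c2.png

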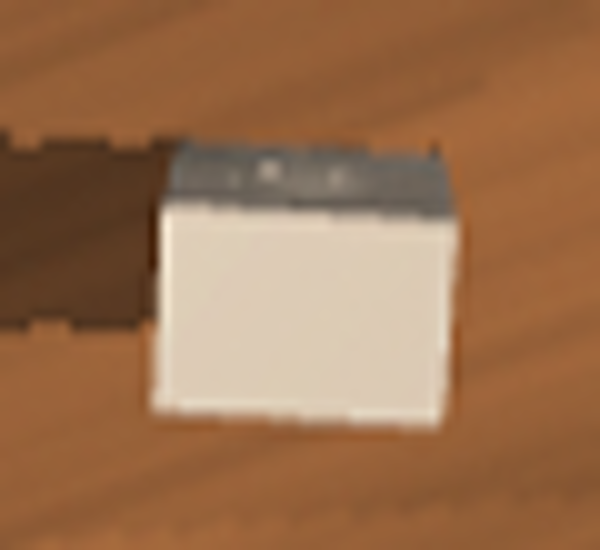

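move_arm --motion '[[[-0.15,-0.05,1.0],[0,0,0.4],72],[[-0.15,-0.05,2.0],[0,0,0.4],72],[[-0.15,-0.05,3.0],[0,0,0.4],72],[[-0.15,-0.05,3.0],[0,0,0.4],72],[[-0.15,-0.05,3.0],[0,0,0.4],72]]'

```text
time_s: 3.45
eef_pos: [0.5721, -0.2781, 0.0834]
eef_rot: [0.002, 0.215, 0.977, -0.001]
wrist_force: [0.6, -0.2, 1.1]
opening: 0.725
```

Run:
```python
from h import *
o=monitor.get_obs(); w,x,y,z=o['eef_rot'];M=R.from_quat([x,y,z,w]).as_matrix()
print(o['eef_pos'],o['opening'],np.degrees(np.arctan2(M[1,1],M[0,1])),M[:,2].round(4),'need',tool(np.array([.5705,-.2764,.018])-o['eef_pos'],o).round(3))
```

```text
[ 0.57211072 -0.27806618  0.08344141] 0.7246376909460521 65.19792700338994 [ 0.0028 -0.0021 -1.    ] need [0.04  0.015 1.091]
```

move_arm --motion '[[[0.03,0,0.5],[0,0,0],72],[[0.03,0,1.0],[0,0,0],72],[[0.03,0,1.08],[0,0,0],72],[[0.03,0,1.08],[0,0,0],72],[[0.03,0,1.08],[0,0,0],30],[[0.03,0,1.08],[0,0,0],30],[[0.03,0,1.08],[0,0,0],30],[[0.03,0,1.08],[0,0,0],30],[[0.03,0,1.08],[0,0,0],30],[[0.03,0,1.08],[0,0,0],30]]'

```text
time_s: 4.7
eef_pos: [0.5705, -0.2778, 0.0181]
eef_rot: [0.002, 0.215, 0.977, -0.001]
wrist_force: [-0.0, 0.5, 7.5]
opening: 0.411
```

move_arm --motion '[[[0,0,0],[0,0,0],20],[[0,0,0],[0,0,0],20],[[0,0,0],[0,0,0],20]]'

```text
time_s: 5.08
eef_pos: [0.5705, -0.2778, 0.0182]
eef_rot: [0.002, 0.215, 0.977, -0.001]
wrist_force: [0.1, 1.3, 7.5]
opening: 0.414
```

move_arm --motion '[[[0,0,-1],[0,0,0],20],[[0,0,-2],[0,0,0],20],[[0,0,-3],[0,0,0],20],[[0,0,-4],[0,0,0],20],[[0.5,0.6,-4.2],[0,0,1.3],20],[[1.0,1.2,-4.2],[0,0,2.6],20],[[1.5,1.8,-4.2],[0,0,3.9],20],[[1.57,1.8,-4.2],[0,0,5.2],20],[[1.57,1.8,-4.2],[0,0,6.5],20],[[1.57,1.8,-4.2],[0,0,7.8],20]]'

```text
time_s: 6.32
eef_pos: [0.5288, -0.1389, 0.2683]
eef_rot: [0.0, 0.692, 0.722, 0.0]
wrist_force: [-0.9, -0.1, -0.2]
opening: 0.408
```

move_arm --motion '[[[0,0,0],[0,0,0.3],20],[[0,0,0],[0,0,0.3],20],[[0,0,0],[0,0,0.3],20]]'

```text
time_s: 6.7
eef_pos: [0.5289, -0.1392, 0.268]
eef_rot: [0.0, 0.705, 0.71, 0.0]
wrist_force: [1.0, -0.5, -0.6]
opening: 0.41
```

```bash
cat >> h.py <<'E'
def pose():
    o=monitor.get_obs(); w,x,y,z=o['eef_rot'];M=R.from_quat([x,y,z,w]).as_matrix()
    print('t',round(o['time_s'],2),'p',o['eef_pos'].round(4),'yaw_x',round(np.degrees(np.arctan2(M[1,0],M[0,0])),2),'z',M[:,2].round(4),'F',o['wrist_force'].round(1),'T',o['torque'].round(2),'op',round(o['opening'],3),'q6',o['q'].round(2)[5]); return o,M
E
python3 - <<'E'
from h import *
o,M=pose()
C=cal('wrist'); im=viewer.camera('wrist'); cv2.imwrite('pics/w2.png',im); np.save('w2.npy',C[3])
for k in('rod','keeper','jade'):
  for r in spotter.outline_of('wrist',k)[:2]:
    u,v=r['centre'][0]*512,r['centre'][1]*384; print(k,round(r['score'],2),round(u),round(v),r['region'].sum(),onz('wrist',u,v,.12,C).round(3))
    np.save(f'w2_{k}.npy',r['region']) if k=='rod' else 0
cv2.imwrite('pics/w2b.png',cv2.resize(im,(768,576),interpolation=2))
E
```

```text
t 6.7 p [ 0.5289 -0.1392  0.268 ] yaw_x 90.41 z [ 2.e-04 -1.e-04 -1.e+00] F [ 1.  -0.5 -0.6] T [0.01 0.01 0.07] op 0.41 q6 -0.48
rod 0.85 237 30 2486 [0.508 0.005 0.12 ]
jade 0.73 256 263 6501 [ 0.527 -0.236  0.12 ]
jade 0.62 309 143 423 [ 0.578 -0.103  0.12 ]
```

View pics/w2b.png

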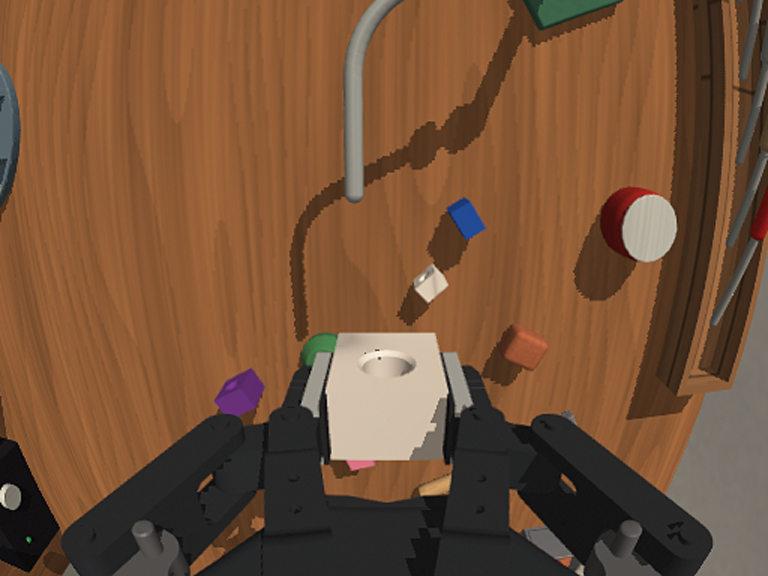

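move_arm --motion '[[[0.7,0,0],[0,0,0],20],[[1.4,0,0],[0,0,0],20],[[1.4,0,0],[0,0,0],20],[[1.4,0,0],[0,0,0],20]]'

```text
time_s: 7.4
eef_pos: [0.5285, -0.0555, 0.2679]
eef_rot: [0.0, 0.705, 0.71, -0.0]
wrist_force: [-0.1, -0.0, -0.5]
opening: 0.411
```

```bash
cat > rodfit.py <<'E'
from h import *
from scipy.optimize import least_squares
f,cx,cy,_=cal('wrist')
def model(p):
    x,y,th,dv,kp=p   # bend_end xy, rod yaw, far deviation
    P=lambda a:np.array([x,y])+np.array([[np.cos(th),-np.sin(th)],[np.sin(th),np.cos(th)]])@a
    near=[P(np.array([s,.035])) for s in np.linspace(-.1356,-.0606,40)]
    b=[P(np.array([-.0606+.07*np.sin(a),-.035+.07*np.cos(a)])) for a in np.linspace(0,np.pi/3,30)]
    d=-np.pi/3+dv; fl=[P(np.array([np.cos(d),np.sin(d)])*s) for s in np.linspace(0,.08,40)]
    return np.array([*near,*b,*fl])
def points(E,reg,im):
    C=(f,cx,cy,E); hsv=cv2.cvtColor(im,cv2.COLOR_BGR2HSV)
    m=(cv2.dilate(reg.astype(np.uint8),np.ones((5,5)))>0)&(hsv[...,1]<70)&(hsv[...,2]>60)
    ys,xs=np.nonzero(m); return m,np.array([onz('wrist',u,v,.12,C)[:2] for u,v in zip(xs,ys)])
E
python3 - <<'E'
from rodfit import *
o,M=pose()
C=cal('wrist'); im=viewer.camera('wrist'); cv2.imwrite('pics/w3.png',im); np.save('w3.npy',C[3])
for k in('rod','keeper'):
  for r in spotter.outline_of('wrist',k)[:2]:
    u,v=r['centre'][0]*512,r['centre'][1]*384; print(k,round(r['score'],2),round(u),round(v),r['region'].sum(),onz('wrist',u,v,.12,C).round(3))
  if k=='rod': np.save('w3_rod.npy',spotter.outline_of('wrist',k)[0]['region'])
ov=im.copy()
m,P=points(C[3],np.load('w3_rod.npy'),im); ov[m]=(0,0,255)
print(len(P),P.min(0),P.max(0))
cv2.imwrite('pics/w3b.png',np.vstack([cv2.resize(im[:240],(640,300),interpolation=2),cv2.resize(ov[:240],(640,300),interpolation=2)]))
E
```

```text
t 7.4 p [ 0.5285 -0.0555  0.2679] yaw_x 90.4 z [ 2.e-04 -6.e-04 -1.e+00] F [-0.1 -0.  -0.5] T [ 0.01  0.03 -0.09] op 0.411 q6 -0.33
rod 0.67 353 51 7533 [0.618 0.074 0.12 ]
keeper 0.6 357 35 382 [0.622 0.091 0.12 ]
keeper 0.57 417 201 1851 [ 0.706 -0.079  0.12 ]
3489 [ 0.50037517 -0.09579624] [0.68826833 0.1251231 ]
```

View pics/w3b.png

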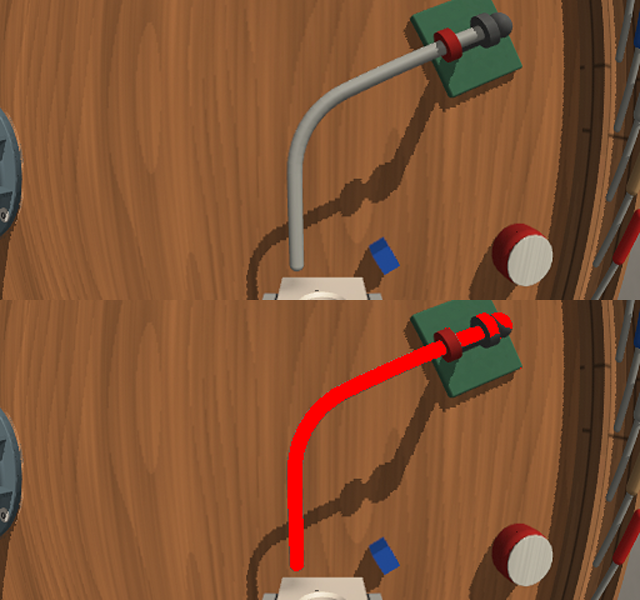

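```bash
cat > fit.py <<'E'
from rodfit import *
from scipy.spatial import cKDTree
def run(names):
    S=[]
    for n in names:
        m,P=points(np.load(n+'.npy'),np.load(n+'_rod.npy'),cv2.imread(f'pics/{n}.png'))
        S.append(P)
    P=np.vstack(S)
    p=np.array([.543,.046,np.pi/2,0,0])
    for it in range(6):
        # keep points within 78 mm of the bend end on the far side
        q=P-p[:2]; c,s=np.cos(p[2]),np.sin(p[2]); L=np.c_[q[:,0]*c+q[:,1]*s,-q[:,0]*s+q[:,1]*c]
        K=P[(np.hypot(*L.T)<.078)|(L[:,0]<-.02)]
        K=K[::2]
        def res(p):
            G=model([*p,0]); seg=G[1:]-G[:-1]; ln=np.hypot(*seg.T)
            i=cKDTree((G[1:]+G[:-1])/2).query(K,k=3)[1]
            d=[]
            for k in range(3):
                a=G[i[:,k]]; sgm=seg[i[:,k]]; t=np.clip(((K-a)*sgm).sum(1)/ln[i[:,k]]**2,0,1); d.append(np.hypot(*(K-a-t[:,None]*sgm).T))
            return np.min(d,0)*1000
        r=least_squares(res,p[:4]); p=np.array([*r.x,0])
    J=r.jac; q=K-p[:2]; c,s=np.cos(p[2]),np.sin(p[2]); L=np.c_[q[:,0]*c+q[:,1]*s,-q[:,0]*s+q[:,1]*c]
    tip=model(p)[0]
    print(names,'bend_end',p[:2].round(4),'yaw',np.degrees(p[2]).round(2),'dev',p[3].round(4),'far yaw',np.degrees(p[2]+p[3])-60,'rms',np.sqrt(np.mean(r.fun**2)),'max',r.fun.max(),'tip',tip.round(4),'metal end along x',(L[:,0].min()+.1356).round(4))
    return p
if __name__=='__main__':
    run(['w3']); run(['w2']) if 0 else 0
E
python3 - <<'E'
from fit import *
p=run(['w3'])
im=cv2.imread('pics/w2.png');C=(f,cx,cy,np.load('w2.npy'))
# jade hand check: predicted jade top-face corners in w2 (TCP .5289,-.1392,.268)
m,P=points(np.load('w2.npy'),np.load('w2_rod.npy'),im)
Q=P[(P[:,1]<-.02)&(P[:,1]>-.09)]; k=np.polyfit(Q[:,1],Q[:,0],1); print('w2 near leg x at y=-.07,-.02',np.polyval(k,[-.07,-.02]),'ymin',P[:,1].min())
m,P=points(np.load('w3.npy'),np.load('w3_rod.npy'),cv2.imread('pics/w3.png'))
Q=P[(P[:,1]<-.02)&(P[:,1]>-.09)]; k=np.polyfit(Q[:,1],Q[:,0],1); print('w3',np.polyval(k,[-.07,-.02]),'ymin',P[:,1].min())
for q in((.5109,-.1262,.2919),(.5469,-.1262,.2919),(.5109,-.1522,.2919),(.5469,-.1522,.2919),(.5289,-.1262,.2739)): print(np.array(proj('wrist',q,C))*1.5)
o=monitor.get_obs();fy=np.radians(np.degrees(p[2]+p[3])-60); kp=np.array([.622,.091])-p[:2]; print('keeper along',kp@[np.cos(fy),np.sin(fy)])
E
```

```text
fit.py:20: RuntimeWarning: invalid value encountered in divide
  a=G[i[:,k]]; sgm=seg[i[:,k]]; t=np.clip(((K-a)*sgm).sum(1)/ln[i[:,k]]**2,0,1); d.append(np.hypot(*(K-a-t[:,None]*sgm).T))
Traceback (most recent call last):
  File "fit.py", line 22, in run
    r=least_squares(res,p[:4]); p=np.array([*r.x,0])
ValueError: Residuals are not finite in the initial point.
```

Duplicate joints give zero-length segments; I'll guard against that.

```bash
sed -i 's/ln=np.hypot(\*seg.T)/ln=np.hypot(*seg.T)+1e-9/' fit.py
cat > chk.py <<'E'
from fit import *
p=run(['w3'])
for n in('w2','w3'):
    m,P=points(np.load(n+'.npy'),np.load(n+'_rod.npy'),cv2.imread(f'pics/{n}.png'))
    Q=P[(P[:,1]<-.03)&(P[:,1]>-.085)]; k=np.polyfit(Q[:,1],Q[:,0],1); print(n,'near leg x at y=-.08,-.03',np.polyval(k,[-.08,-.03]),'ymin',P[:,1].min())
C=(f,cx,cy,np.load('w2.npy'))
for q in((.5109,-.1262,.2919),(.5469,-.1262,.2919),(.5109,-.1522,.2919),(.5469,-.1522,.2919),(.5289,-.1262,.2739)): print(np.array(proj('wrist',q,C))*1.5)
fy=p[2]+p[3]-np.pi/3; kp=np.array([.622,.091])-p[:2]; print('keeper along',kp@[np.cos(fy),np.sin(fy)])
E
python3 chk.py
```

```text
['w3'] bend_end [0.5396 0.0457] yaw 91.16 dev -0.0556 far yaw 27.973469325303697 rms 3.360575370792489 max 6.1000324361847875 tip [ 0.5074 -0.0905] metal end along x -0.0052
w2 near leg x at y=-.08,-.03 [0.50668453 0.50622695] ymin -0.09490488075358536
w3 near leg x at y=-.08,-.03 [0.50673647 0.50586768] ymin -0.09579623566415069
[328.86359311 387.49885081]
[452.82183274 388.02610558]
[333.44121855 455.87114038]
[446.27375063 456.21319723]
[390.40976446 359.66090276]
keeper along 0.0939909123751392
```

Jade in hand shows about 1 mm off prediction, so there's camera bias to cancel. I'll take views of the rod from other yaws at the same height.

move_arm --motion '[[[0.4,-1.1,0],[0,0,1.3],20],[[0.4,-1.1,0],[0,0,2.6],20],[[0.4,-1.1,0],[0,0,3.9],20],[[0.4,-1.1,0],[0,0,5.2],20],[[0.4,-1.1,0],[0,0,6.5],20],[[0.4,-1.1,0],[0,0,7.5],20],[[0.4,-1.1,0],[0,0,7.5],20],[[0.4,-1.1,0],[0,0,7.5],20],[[0.4,-1.1,0],[0,0,7.5],20]]'

```text
time_s: 8.72
eef_pos: [0.4622, -0.0318, 0.2678]
eef_rot: [0.0, 0.965, 0.262, -0.0]
wrist_force: [0.6, -0.4, -1.1]
opening: 0.411
```

```bash
cat > snap.py <<'E'
import sys
from fit import *
n=sys.argv[1]; o,M=pose()
C=cal('wrist'); im=viewer.camera('wrist'); cv2.imwrite(f'pics/{n}.png',im); np.save(n+'.npy',C[3])
r=spotter.outline_of('wrist','rod')[0]; np.save(n+'_rod.npy',r['region']); print(r['score'],r['region'].sum())
m,P=points(C[3],r['region'],im); print(len(P),P.min(0),P.max(0)); run([n])
E
python3 snap.py w4
```

```text
t 8.72 p [ 0.4622 -0.0318  0.2678] yaw_x 30.43 z [-0.e+00 -1.e-04 -1.e+00] F [ 0.6 -0.4 -1.1] T [-0.01  0.05 -0.05] op 0.411 q6 0.71
0.62 2832
2725 [ 0.50008064 -0.09608233] [0.60306321 0.0828347 ]
['w4'] bend_end [0.5393 0.0452] yaw 91.15 dev -0.0508 far yaw 28.239472907455777 rms 3.349980374052299 max 6.237689026020481 tip [ 0.507  -0.0911] metal end along x -0.0043
```

Views agree within 0.5 mm: near leg x≈0.507, yaw≈91°, far leg yaw≈28.1°. Now back to a pre-thread pose in front of the tip.

move_arm --motion '[[[-0.2,1.8,0],[0,0,-1.3],20],[[-0.2,1.8,0],[0,0,-2.6],20],[[-0.2,1.8,0],[0,0,-3.9],20],[[-0.2,1.8,0],[0,0,-5.2],20],[[-0.2,1.8,0],[0,0,-6.5],20],[[-0.2,1.8,0],[0,0,-7.57],20],[[-0.2,1.8,0],[0,0,-7.57],20],[[-0.2,1.8,0.8],[0,0,-7.57],20],[[-0.2,1.8,1.6],[0,0,-7.57],20],[[-0.2,1.8,1.6],[0,0,-7.57],20]]'

```text
time_s: 10.07
eef_pos: [0.5037, -0.1295, 0.1682]
eef_rot: [-0.004, 0.702, 0.712, -0.001]
wrist_force: [1.3, 0.8, -0.7]
opening: 0.414
```

Run:
```python
from h import *
o,M=pose(); print(tool(np.array([.5066,-.123,.1141])-o['eef_pos'],o))
```

```text
t 10.07 p [ 0.5037 -0.1295  0.1682] yaw_x 90.78 z [-0.0077  0.004  -1.    ] F [ 1.3  0.8 -0.7] T [-0.03  0.04 -0.02] op 0.414 q6 -0.49
[0.10336872 0.05740782 0.90169596]
```

move_arm --motion '[[[0,0,0.4],[0,0,0],20],[[0.1,0,0.85],[0,0,0],20],[[0.1,0,0.85],[0,0,0],20],[[0.1,0,0.85],[0,0,0],20],[[0.1,0,0.85],[0,0,0],20]]'

```text
time_s: 10.7
eef_pos: [0.5076, -0.1257, 0.1228]
eef_rot: [0.002, 0.702, 0.713, 0.0]
wrist_force: [1.0, -0.3, -1.0]
opening: 0.414
```

Run:
```python
from h import *
o,M=pose(); print(tool(np.array([.5066,-.123,.1141])-o['eef_pos'],o))
C=cal('wrist'); im=viewer.camera('wrist'); cv2.imwrite('pics/w5.png',im); np.save('w5.npy',C[3])
c=im[140:330,160:355]; print(np.array(proj('wrist',(.5067,-.0968,.12),C)),proj('wrist',o['eef_pos']+[0,.013,.0059],C))
cv2.imwrite('pics/w5b.png',cv2.resize(c,None,fx=3,fy=3,interpolation=2))
```

```text
t 10.7 p [ 0.5076 -0.1257  0.1228] yaw_x 90.89 z [ 0.0029 -0.0015 -1.    ] F [ 1.  -0.3 -1. ] T [ 0.06  0.04 -0.  ] op 0.414 q6 -0.49
[ 0.04490855 -0.01664939  0.14509538]
[258.94394507 203.12838183] (np.float64(260.3910012732516), np.float64(239.86173713977448))
```

View pics/w5b.png

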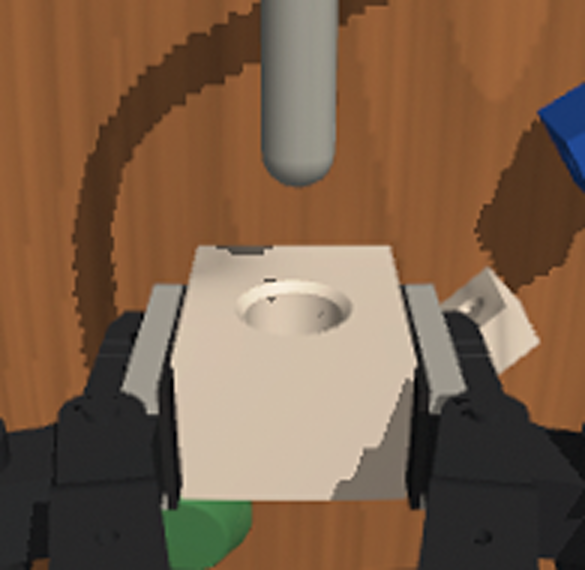

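Rod tip at px (259.5,202), hole centre at (258,242): the hole is ~0.7 mm left of the rod. I'll correct that, descend and enter slowly.

move_arm --motion '[[[0,0.012,0.145],[0,0,0],20],[[0,0.012,0.145],[0,0,0],20],[[0,0.012,0.145],[0,0,0],20],[[0.1,0.012,0.145],[0,0,0],20],[[0.2,0.012,0.145],[0,0,0],20],[[0.3,0.012,0.145],[0,0,0],20],[[0.36,0.012,0.145],[0,0,0],20],[[0.42,0.012,0.145],[0,0,0],20],[[0.42,0.012,0.145],[0,0,0],20]]'

```text
time_s: 11.88
eef_pos: [0.5069, -0.0995, 0.1123]
eef_rot: [0.0, 0.701, 0.713, 0.0]
wrist_force: [0.5, 1.1, 0.5]
opening: 0.415
```

```bash
python3 -c "
from h import *
pose()"
```

```text
t 11.88 p [ 0.5069 -0.0995  0.1123] yaw_x 90.93 z [ 4.e-04  0.e+00 -1.e+00] F [0.5 1.1 0.5] T [ 0.06 -0.08  0.01] op 0.415 q6 -0.44
```

move_arm --motion '[[[0,0.018,-0.026],[0,0,0],20],[[0,0.018,-0.026],[0,0,0],20],[[0,0.018,-0.026],[0,0,0],20],[[0.1,0.018,-0.026],[0,0,0],20],[[0.2,0.018,-0.026],[0,0,0],20],[[0.2,0.018,-0.026],[0,0,0],20]]'

```text
time_s: 12.62
eef_pos: [0.5075, -0.087, 0.1136]
eef_rot: [-0.0, 0.701, 0.713, -0.0]
wrist_force: [-0.1, 0.3, -2.0]
opening: 0.416
```

Run:
```python
from h import *
o,M=pose()
C=cal('wrist'); im=viewer.camera('wrist'); cv2.imwrite('pics/w6.png',im); np.save('w6.npy',C[3])
cv2.imwrite('pics/w6b.png',cv2.resize(im[140:330,160:355],None,fx=3,fy=3,interpolation=2))
```

```text
t 12.62 p [ 0.5075 -0.087   0.1136] yaw_x 90.96 z [-2.e-04  2.e-04 -1.e+00] F [-0.1  0.3 -2. ] T [ 0.01  0.02 -0.01] op 0.416 q6 -0.42
```

View pics/w6b.png

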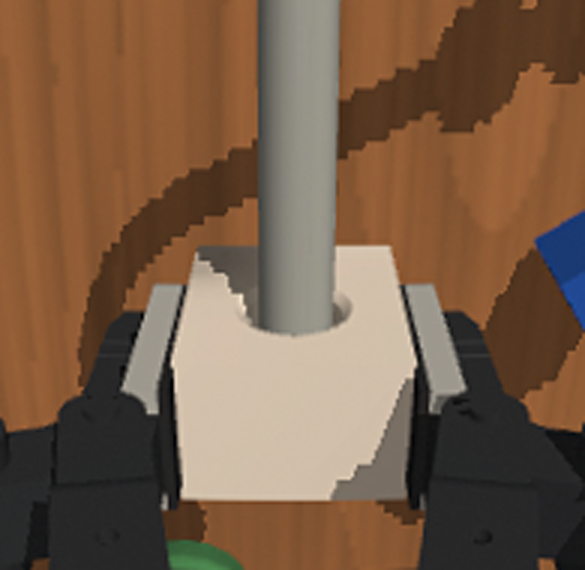

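```bash
cat > plan.py <<'E'
import sys
from h import *
B=np.array([.5392,.0455]); TH=np.radians(91.1); FAR=np.radians(28.1); OFF=.001; Z=.1139
def rod(s):
    "jade centre (hole axis) and yaw at path length s from the tip"
    bend=TH-FAR; Rr=.07
    def nom(s):  # rod frame, centred bend
        if s<.075: return np.array([-.1356+s,.035]),0.
        a=(s-.075)/Rr
        if a<np.pi/3: return np.array([-.0606+Rr*np.sin(a),-.035+Rr*np.cos(a)]),-a
        d=s-.075-Rr*np.pi/3; an=FAR-TH; return d*np.array([np.cos(an),np.sin(an)]),an
    e=.010; (p0,_),(p,_),(p1,_)=nom(s-e),nom(s),nom(s+e)
    c=(p0+2*p+p1)/4; t=p1-p0; c_,s_=np.cos(TH),np.sin(TH)
    return B+np.array([[c_,-s_],[s_,c_]])@c, TH+np.arctan2(t[1],t[0])
def tcp(s,off=OFF):
    c,y=rod(s); return np.array([*(c+off*np.array([np.sin(y),-np.cos(y)])),Z]),y
if __name__=='__main__':
    o,M=pose(); yaw=np.arctan2(M[1,0],M[0,0]); here=o['eef_pos']
    ss=np.arange(0,.28,.0005); P=np.array([rod(s)[0] for s in ss]); s0=ss[np.hypot(*(P-here[:2]).T).argmin()]
    c,y=rod(s0); lat=(here[:2]-c)@[np.sin(y),-np.cos(y)]; print('s now',s0,'lateral mm',lat*1000,'yaw err',np.degrees(yaw-y))
    s1=float(sys.argv[1]); n=int(sys.argv[2])
    for s in np.linspace(s0,s1,n+1)[1:]:
        p,y=tcp(s); d=M.T@(p-here)/.06; print(f'[[{d[0]:.2f}, {d[1]:.3f}, {d[2]:.2f}], [0, 0, {np.degrees(yaw-y)/8:.2f}], 20],', end=' ')
E
python3 plan.py .05 6
```

```text
t 12.68 p [ 0.5075 -0.0873  0.1137] yaw_x 90.95 z [-1.e-04 -0.e+00 -1.e+00] F [-0.3 -0.1 -0.3] T [-0.05  0.04 -0.03] op 0.414 q6 -0.42
s now 0.0035 lateral mm 0.7872371758029406 yaw err -0.14647209943777478
[[0.13, 0.003, -0.00], [0, 0, -0.02], 20], [[0.26, 0.003, -0.00], [0, 0, -0.02], 20], [[0.39, 0.003, -0.00], [0, 0, -0.02], 20], [[0.52, 0.002, -0.00], [0, 0, -0.02], 20], [[0.65, 0.002, -0.00], [0, 0, -0.02], 20], [[0.78, 0.002, -0.00], [0, 0, -0.02], 20],
```

move_arm --motion '[[[0.13,0.005,0],[0,0,0],20],[[0.26,0.005,0],[0,0,0],20],[[0.39,0.005,0],[0,0,0],20],[[0.52,0.005,0],[0,0,0],20],[[0.65,0.005,0],[0,0,0],20],[[0.78,0.005,0],[0,0,0],20],[[0.78,0.005,0],[0,0,0],20],[[0.78,0.005,0],[0,0,0],20]]'

```text
time_s: 13.68
eef_pos: [0.5072, -0.041, 0.1137]
eef_rot: [0.0, 0.701, 0.713, -0.0]
wrist_force: [-0.8, 0.5, -1.1]
opening: 0.417
```

```bash
python3 plan.py .095 8
```

```text
t 13.68 p [ 0.5072 -0.041   0.1137] yaw_x 90.92 z [ 1.e-04 -2.e-04 -1.e+00] F [-0.8  0.5 -1.1] T [ 0.02  0.03 -0.03] op 0.417 q6 -0.33
s now 0.05 lateral mm 1.3220527385803529 yaw err -0.1776458830548275
[[0.10, -0.006, -0.00], [0, 0, -0.02], 20], [[0.19, -0.006, -0.00], [0, 0, -0.02], 20], [[0.29, -0.006, -0.00], [0, 0, -0.01], 20], [[0.38, -0.005, -0.00], [0, 0, 0.12], 20], [[0.47, -0.001, -0.00], [0, 0, 0.42], 20], [[0.56, 0.008, -0.00], [0, 0, 0.88], 20], [[0.65, 0.023, -0.00], [0, 0, 1.45], 20], [[0.74, 0.045, -0.00], [0, 0, 2.02], 20],
```

```bash
cat >> plan.py <<'E'
    im=viewer.camera('wrist'); hsv=cv2.cvtColor(im,cv2.COLOR_BGR2HSV); r=[]
    for v in range(180,219):
        g=np.nonzero((hsv[v,225:295,1]<70)&(hsv[v,225:295,2]>60))[0]
        if 15<len(g)<40: r.append((v,g.mean()+225))
    r=np.array(r); k=np.polyfit(r[:,0],r[:,1],2); print('\nrod col at rim (hole 258.0; 0.45 mm/px)',np.polyval(k,[215,237]).round(2),'slope',np.polyval(np.polyder(k),237).round(3),len(r))
E
python3 plan.py .095 8 | tail -1
```

```text
rod col at rim (hole 258.0; 0.45 mm/px) [258.07 259.22] slope 0.131 39
```

move_arm --motion '[[[0.1,0,0],[0,0,0],20],[[0.19,-0.003,0],[0,0,0],20],[[0.29,-0.005,0],[0,0,0],20],[[0.38,-0.005,0],[0,0,0.12],20],[[0.47,-0.001,0],[0,0,0.42],20],[[0.56,0.008,0],[0,0,0.88],20],[[0.65,0.023,0],[0,0,1.45],20],[[0.74,0.045,0],[0,0,2.0],20],[[0.74,0.045,0],[0,0,2.0],20]]'

```text
time_s: 14.85
eef_pos: [0.5091, 0.0041, 0.1137]
eef_rot: [-0.0, 0.793, 0.609, 0.0]
wrist_force: [0.2, -0.2, -1.0]
opening: 0.414
```

```bash
python3 plan.py .125 7
```

```text
t 14.85 p [0.5091 0.0041 0.1137] yaw_x 74.98 z [-0.  0. -1.] F [ 0.2 -0.2 -1. ] T [0.04 0.   0.03] op 0.414 q6 0.04
s now 0.0955 lateral mm 0.871499964805298 yaw err 0.6546941157253433
[[0.07, 0.005, -0.00], [0, 0, 0.51], 20], [[0.14, 0.012, -0.00], [0, 0, 0.94], 20], [[0.21, 0.023, -0.00], [0, 0, 1.38], 20], [[0.27, 0.038, -0.00], [0, 0, 1.81], 20], [[0.34, 0.057, -0.00], [0, 0, 2.24], 20], [[0.41, 0.081, -0.00], [0, 0, 2.67], 20], [[0.47, 0.108, -0.00], [0, 0, 3.10], 20], 
rod col at rim (hole 258.0; 0.45 mm/px) [269.39 253.77] slope -0.815 39
```

move_arm --motion '[[[0.07,0.005,0],[0,0,0.51],20],[[0.14,0.012,0],[0,0,0.94],20],[[0.21,0.023,0],[0,0,1.38],20],[[0.27,0.038,0],[0,0,1.81],20],[[0.34,0.057,0],[0,0,2.24],20],[[0.41,0.081,0],[0,0,2.67],20],[[0.47,0.108,0],[0,0,3.1],20],[[0.47,0.108,0],[0,0,3.1],20]]'

```text
time_s: 15.9
eef_pos: [0.5228, 0.029, 0.1137]
eef_rot: [0.0, 0.906, 0.424, -0.0]
wrist_force: [-0.4, 1.2, -1.0]
opening: 0.412
```

```bash
python3 plan.py .158 8; cp plan.py /dev/null
python3 - <<'E'
from h import *
im=viewer.camera('wrist'); C=cal('wrist'); np.save('w7.npy',C[3]); cv2.imwrite('pics/w7.png',im)
cv2.imwrite('pics/w7b.png',cv2.resize(im[100:300,160:420],None,fx=3,fy=3,interpolation=2))
E
```

```text
t 15.9 p [0.5228 0.029  0.1137] yaw_x 50.21 z [-0.e+00 -1.e-04 -1.e+00] F [-0.4  1.2 -1. ] T [-0.   -0.02 -0.03] op 0.412 q6 0.52
s now 0.1245 lateral mm 1.4128740568679947 yaw err -0.3732654018728984
[[0.07, -0.005, -0.00], [0, 0, 0.38], 20], [[0.13, 0.000, -0.00], [0, 0, 0.81], 20], [[0.20, 0.010, -0.00], [0, 0, 1.24], 20], [[0.27, 0.024, -0.00], [0, 0, 1.71], 20], [[0.33, 0.042, -0.00], [0, 0, 2.11], 20], [[0.40, 0.063, -0.00], [0, 0, 2.42], 20], [[0.46, 0.087, -0.00], [0, 0, 2.63], 20], [[0.53, 0.111, -0.00], [0, 0, 2.76], 20], 
rod col at rim (hole 258.0; 0.45 mm/px) [266.35 256.  ] slope -0.481 39
```

View pics/w7b.png

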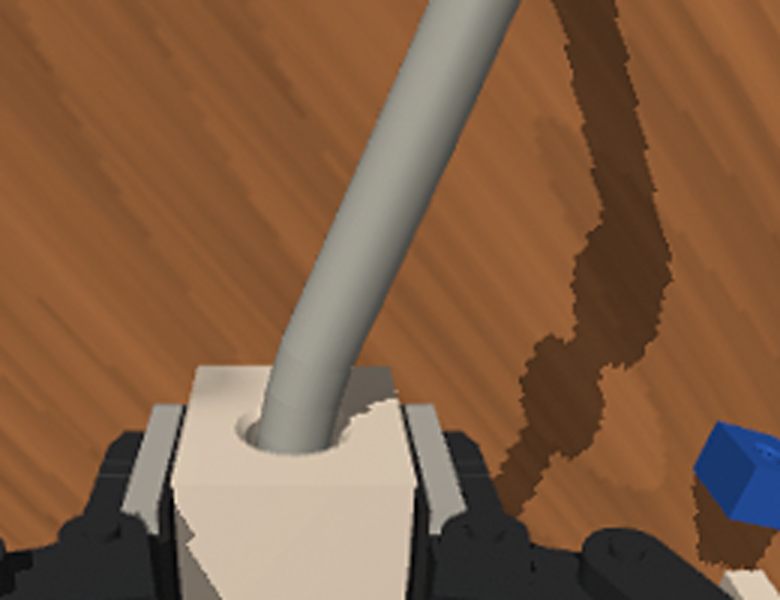

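Rod sits centred in the hole at the rim (~0.5 mm right, as expected in the bend), with no force. Continuing.

move_arm --motion '[[[0.07,0,0],[0,0,0.38],20],[[0.13,0.002,0],[0,0,0.81],20],[[0.2,0.011,0],[0,0,1.24],20],[[0.27,0.025,0],[0,0,1.71],20],[[0.33,0.042,0],[0,0,2.11],20],[[0.4,0.063,0],[0,0,2.42],20],[[0.46,0.087,0],[0,0,2.63],20],[[0.53,0.111,0],[0,0,2.76],20],[[0.53,0.111,0],[0,0,2.76],20]]'

```text
time_s: 17.12
eef_pos: [0.5484, 0.0493, 0.1137]
eef_rot: [0.0, 0.97, 0.243, 0.0]
wrist_force: [-0.3, 0.6, -0.7]
opening: 0.408
```

```bash
sed -i "s/k=np.polyfit(r\[:,0\],r\[:,1\],2)/k=np.polyfit(r[:,0],r[:,1],1)/" plan.py; python3 plan.py .198 8; python3 snap.py w8 | head -3
```

```text
t 17.12 p [0.5484 0.0493 0.1137] yaw_x 28.07 z [ 1.e-04 -0.e+00 -1.e+00] F [-0.3  0.6 -0.7] T [0.01 0.01 0.  ] op 0.408 q6 0.95
s now 0.158 lateral mm 1.0382985917751966 yaw err -0.02351273627919076
[[0.08, -0.001, -0.00], [0, 0, -0.00], 20], [[0.16, -0.001, -0.00], [0, 0, -0.00], 20], [[0.25, -0.001, -0.00], [0, 0, -0.00], 20], [[0.33, -0.001, -0.00], [0, 0, -0.00], 20], [[0.41, -0.001, -0.00], [0, 0, -0.00], 20], [[0.50, -0.001, -0.00], [0, 0, -0.00], 20], [[0.58, -0.001, -0.00], [0, 0, -0.00], 20], [[0.66, -0.001, -0.00], [0, 0, -0.00], 20], 
rod col at rim (hole 258.0; 0.45 mm/px) [256.94 256.51] slope -0.019 39
t 17.18 p [0.5482 0.0492 0.1136] yaw_x 28.07 z [-1.e-04 -0.e+00 -1.e+00] F [ 0.  -0.4 -0.6] T [-0.03  0.02  0.03] op 0.412 q6 0.95Traceback (most recent call last):
  File "snap.py", line 5, in <module>
    r=spotter.outline_of('wrist','rod')[0]; np.save(n+'_rod.npy',r['region']); print(r['score'],r['region'].sum())
      ~~~~~~~~~~~~~~~~~~~~~~~~~~~~~~~~~^^^
IndexError: list index out of range
```

```bash
cat > line.py <<'E'
import sys
from h import *
f,cx,cy,_=cal('wrist')
for n in sys.argv[1:]:
    C=(f,cx,cy,np.load(n+'.npy')); im=cv2.imread(f'pics/{n}.png'); hsv=cv2.cvtColor(im,cv2.COLOR_BGR2HSV); P=[]
    for v in range(120,219,3):
        g=np.nonzero((hsv[v,225:295,1]<70)&(hsv[v,225:295,2]>60))[0]
        if 15<len(g)<40: P.append(onz('wrist',g.mean()+225,v,.12,C))
    P=np.array(P); d=P[-1]-P[0]; vv=np.linalg.svd(P[:,:2]-P[:,:2].mean(0))[2][0]; vv*=np.sign(vv[1]); 
    print(n,len(P),'yaw',np.degrees(np.arctan2(vv[1],vv[0])).round(2),'first/last',P[0,:2].round(4),P[-1,:2].round(4))
E
python3 line.py w6 w8
```

```text
w6 33 yaw 90.53 first/last [ 0.5059 -0.0168] [ 0.5063 -0.0612]
w8 33 yaw 27.97 first/last [0.6087 0.0825] [0.5694 0.0618]
```

move_arm --motion '[[[0.08,-0.005,0],[0,0,0],20],[[0.16,-0.005,0],[0,0,0],20],[[0.25,-0.005,0],[0,0,0],20],[[0.33,-0.005,0],[0,0,0],20],[[0.41,-0.005,0],[0,0,0],20],[[0.5,-0.005,0],[0,0,0],20],[[0.58,-0.005,0],[0,0,0],20],[[0.66,-0.005,0],[0,0,0],20],[[0.66,-0.005,0],[0,0,0],20]]'

```text
time_s: 18.4
eef_pos: [0.5833, 0.0682, 0.1137]
eef_rot: [0.0, 0.97, 0.242, 0.0]
wrist_force: [0.3, 0.4, -1.3]
opening: 0.411
```

```bash
python3 plan.py .21 2
python3 - <<'E'
from h import *
im=viewer.camera('wrist'); C=cal('wrist'); np.save('w9.npy',C[3]); cv2.imwrite('pics/w9.png',im)
for r in spotter.search_frame('wrist','keeper')[:2]:
    u,v=r['centre'][0]*512,r['centre'][1]*384; p=onz('wrist',u,v,.12,C); print(r['score'],u,v,p, 'along',(p[:2]-[.5392,.0455])@[np.cos(np.radians(28)),np.sin(np.radians(28))])
cv2.imwrite('pics/w9b.png',cv2.resize(im[100:300,160:420],None,fx=3,fy=3,interpolation=2))
E
python3 line.py w9
```

```text
t 18.4 p [0.5833 0.0682 0.1137] yaw_x 28.05 z [ 2.e-04 -0.e+00 -1.e+00] F [ 0.3  0.4 -1.3] T [ 0.   -0.01  0.  ] op 0.411 q6 1.0
s now 0.198 lateral mm 0.7409076815406915 yaw err -0.049819407492405
[[0.10, 0.004, -0.00], [0, 0, -0.01], 20], [[0.20, 0.004, -0.00], [0, 0, -0.01], 20], 
rod col at rim (hole 258.0; 0.45 mm/px) [257.95 257.64] slope -0.014 24
0.71 258.0992 173.9904 [0.62229558 0.08976325 0.12      ] along 0.09414937909390206
w9 23 yaw 27.87 first/last [0.6436 0.1009] [0.6043 0.0802]
```

View pics/w9b.png

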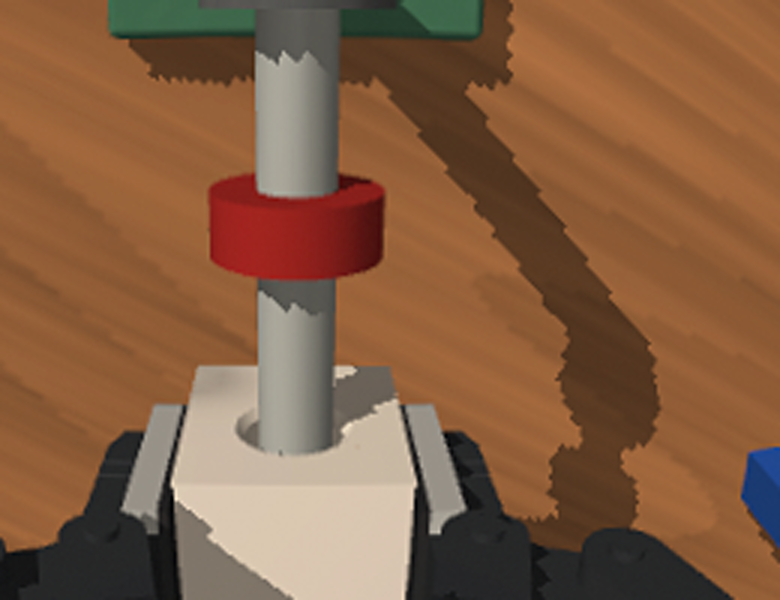

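move_arm --motion '[[[0.08,0.006,0],[0,0,0],20],[[0.16,0.006,0],[0,0,0],20],[[0.24,0.006,0],[0,0,0],20],[[0.32,0.006,0],[0,0,0],20],[[0.4,0.006,0],[0,0,0],20],[[0.45,0.006,0],[0,0,0],20],[[0.5,0.006,0],[0,0,0],20],[[0.55,0.006,0],[0,0,0],20],[[0.6,0.006,0],[0,0,0],20],[[0.6,0.006,0],[0,0,0],20]]'

```text
time_s: 19.8
eef_pos: [0.6143, 0.0844, 0.1134]
eef_rot: [0.0, 0.97, 0.242, -0.001]
wrist_force: [-3.2, -2.1, 1.4]
opening: 0.414
```

```bash
cat > st.py <<'E'
from h import *
o,M=pose(); u=np.array([np.cos(np.radians(28)),np.sin(np.radians(28))]); d=o['eef_pos'][:2]-[.5392,.0455]
print('along',d@u,'lat',d@[u[1],-u[0]],'F along',o['wrist_force'][:2]@u,'F lat',o['wrist_force'][:2]@[u[1],-u[0]])
E
python3 st.py
```

```text
t 19.8 p [0.6143 0.0844 0.1134] yaw_x 28.03 z [-1.9e-03 -5.0e-04 -1.0e+00] F [-3.2 -2.1  1.4] T [-0.34  0.64 -0.09] op 0.414 q6 1.03
along 0.08458921439969495 lat 0.0008869880941054893 F along -3.793417103359555 F lat 0.3134883620139154
```

move_arm --motion '[[[0.04,0,0],[0,0,0],20],[[0.08,0,0],[0,0,0],20],[[0.12,0,0],[0,0,0],20],[[0.16,0,0],[0,0,0],20],[[0.19,0,0],[0,0,0],20],[[0.21,0,0],[0,0,0],20],[[0.21,0,0],[0,0,0],20]]'

```text
time_s: 20.68
eef_pos: [0.6255, 0.0903, 0.1134]
eef_rot: [0.0, 0.97, 0.242, -0.001]
wrist_force: [-4.0, -2.4, -0.1]
opening: 0.412
```

```bash
python3 st.py
```

```text
t 20.68 p [0.6255 0.0903 0.1134] yaw_x 28.03 z [-1.3e-03 -4.0e-04 -1.0e+00] F [-4.  -2.4 -0.1] T [-0.46  0.7  -0.05] op 0.412 q6 1.04
along 0.09727309564326857 lat 0.0009676642408831918 F along -4.626405024956299 F lat 0.27318290700607817
```

Small steps now, watching for the stop.

move_arm --motion '[[[0.02,0,0],[0,0,0],20],[[0.035,0,0],[0,0,0],20],[[0.05,0,0],[0,0,0],20],[[0.05,0,0],[0,0,0],20]]'

```text
time_s: 21.18
eef_pos: [0.6283, 0.0918, 0.1134]
eef_rot: [0.0, 0.97, 0.242, -0.001]
wrist_force: [-3.3, -2.8, 0.2]
opening: 0.412
```

```bash
python3 st.py
```

```text
t 21.18 p [0.6283 0.0918 0.1134] yaw_x 28.03 z [-1.e-03 -3.e-04 -1.e+00] F [-3.3 -2.8  0.2] T [-0.43  0.7  -0.06] op 0.412 q6 1.04
along 0.10040199828010077 lat 0.0009443063166106699 F along -4.264622150059946 F lat 0.9420874615334035
```

move_arm --motion '[[[0.008,0,0],[0,0,0],20],[[0.016,0,0],[0,0,0],20],[[0.016,0,0],[0,0,0],20]]'

```text
time_s: 21.55
eef_pos: [0.6292, 0.0923, 0.1134]
eef_rot: [-0.0, 0.97, 0.242, -0.0]
wrist_force: [-3.8, -2.3, -0.8]
opening: 0.408
```

```bash
python3 st.py|tail -1
```

```text
along 0.10146125942727548 lat 0.0009425129236813368 F along -4.406388500292727 F lat 0.2523465575832789
```

move_arm --motion '[[[0.008,0,0],[0,0,0],20],[[0.008,0,0],[0,0,0],20]]'

```text
time_s: 21.8
eef_pos: [0.6297, 0.0926, 0.1134]
eef_rot: [-0.0, 0.97, 0.242, -0.0]
wrist_force: [-5.3, -3.2, 0.3]
opening: 0.414
```

```bash
python3 st.py|tail -1
```

```text
along 0.10197679308660566 lat 0.0009284047762538919 F along -6.246796536214913 F lat 0.35580359033070974
```

move_arm --motion '[[[0.008,0,0],[0,0,0],20],[[0.008,0,0],[0,0,0],20]]'

```text
time_s: 22.05
eef_pos: [0.6302, 0.0928, 0.1134]
eef_rot: [-0.0, 0.97, 0.242, -0.0]
wrist_force: [-4.2, -2.8, -1.3]
opening: 0.415
```

```bash
python3 st.py|tail -1
```

```text
along 0.10251353074576455 lat 0.0009464466574437859 F along -5.05402252644111 F lat 0.492159996852915
```

move_arm --motion '[[[0.008,0,0],[0,0,0],20],[[0.008,0,0],[0,0,0],20]]'

```text
time_s: 22.3
eef_pos: [0.6306, 0.093, 0.1134]
eef_rot: [-0.0, 0.97, 0.242, -0.0]
wrist_force: [-3.9, -2.6, -1.8]
opening: 0.408
```

```bash
python3 st.py|tail -1
```

```text
along 0.10300230588159384 lat 0.0009291386281756523 F along -4.643209839992965 F lat 0.5093342189419705
```

move_arm --motion '[[[0.006,0,0],[0,0,0],20],[[0.006,0,0],[0,0,0],20]]'

```text
time_s: 22.55
eef_pos: [0.6309, 0.0932, 0.1134]
eef_rot: [-0.0, 0.97, 0.242, -0.0]
wrist_force: [-4.9, -2.7, -0.2]
opening: 0.413
```

```bash
python3 st.py|tail -1;  python3 - <<'E'
from h import *
im=viewer.camera('wrist'); cv2.imwrite('pics/w10.png',im)
A=cv2.resize(im[130:300,170:350],None,fx=3,fy=3,interpolation=2)
cv2.imwrite('pics/w10b.png',A)
E
```

```text
along 0.10337814404935344 lat 0.0009579513111643554 F along -5.623186257382511 F lat 0.09325848131412134
```

View pics/w10b.png

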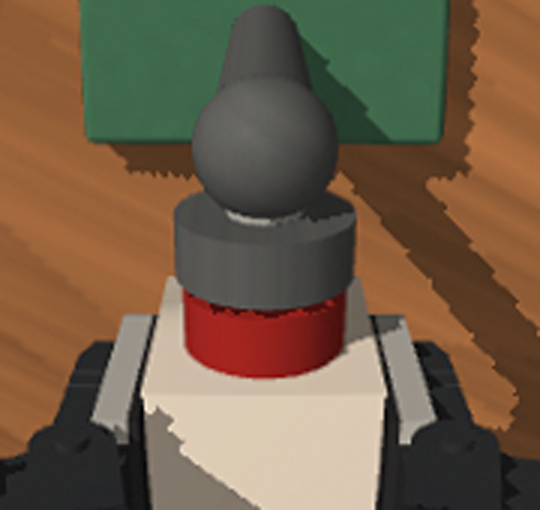

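Keeper is at or within a millimetre of the shoulder (red band abutting the dark ring). A few more 0.3 mm steps until the force rises.

move_arm --motion '[[[0.005,0,0],[0,0,0],20],[[0.005,0,0],[0,0,0],20]]'

```text
time_s: 22.85
eef_pos: [0.6312, 0.0933, 0.1135]
eef_rot: [-0.0, 0.97, 0.242, -0.0]
wrist_force: [-3.9, -2.5, -1.1]
opening: 0.418
```

```bash
python3 st.py|tail -1
```

```text
along 0.10370509891554108 lat 0.0009720648650453452 F along -4.6039558487311725 F lat 0.3472266860249221
```

move_arm --motion '[[[0.005,0,0],[0,0,0],20],[[0.005,0,0],[0,0,0],20]]'

```text
time_s: 23.1
eef_pos: [0.6315, 0.0935, 0.1134]
eef_rot: [0.0, 0.97, 0.242, -0.0]
wrist_force: [-4.7, -3.7, -0.7]
opening: 0.41
```

```bash
python3 st.py|tail -1
```

```text
along 0.1040180009652507 lat 0.0009512670626024606 F along -5.838759133628429 F lat 1.0331106631474407
```

move_arm --motion '[[[0.006,0,0],[0,0,0],20],[[0.006,0,0],[0,0,0],20]]'

```text
time_s: 23.35
eef_pos: [0.6318, 0.0937, 0.1135]
eef_rot: [-0.0, 0.97, 0.242, -0.0]
wrist_force: [-4.9, -2.5, -1.5]
opening: 0.414
```

```bash
python3 st.py|tail -1
```

```text
along 0.104400627813081 lat 0.0009565460606503371 F along -5.47540477638994 F lat -0.07016897807400306
```

move_arm --motion '[[[0.006,0,0],[0,0,0],20],[[0.006,0,0],[0,0,0],20]]'

```text
time_s: 23.6
eef_pos: [0.6321, 0.0939, 0.1134]
eef_rot: [-0.0, 0.97, 0.242, -0.0]
wrist_force: [-3.6, -3.6, -1.1]
opening: 0.413
```

```bash
python3 st.py|tail -1
```

```text
along 0.10476654540559709 lat 0.0009271421302278986 F along -4.915403732097966 F lat 1.4770094899331265
```

move_arm --motion '[[[0.006,0,0],[0,0,0],20],[[0.006,0,0],[0,0,0],20]]'

```text
time_s: 23.85
eef_pos: [0.6325, 0.094, 0.1134]
eef_rot: [-0.0, 0.97, 0.242, -0.0]
wrist_force: [-4.2, -2.4, -1.9]
opening: 0.411
```

```bash
python3 st.py|tail -1
python3 - <<'E'
from h import *
a=cv2.imread('pics/w10.png'); b=viewer.camera('wrist'); cv2.imwrite('pics/w11.png',b)
for im in(a,b):
    h=cv2.cvtColor(im,cv2.COLOR_BGR2HSV); red=(h[...,1]>140)&((h[...,0]<8)|(h[...,0]>172))&(h[...,2]>50)
    print([ (v:=np.nonzero(red[200:270,c])[0]+200)[[0,-1]].tolist() for c in(245,252,258,264,271)], im[222:240,258].tolist())
E
```

```text
along 0.10513767777278334 lat 0.000949352225383508 F along -4.8274109465229555 F lat 0.12649672981669632
[[232, 254], [233, 255], [234, 255], [233, 255], [232, 253]] [[78, 81, 81], [79, 82, 83], [79, 82, 82], [78, 82, 82], [79, 81, 82], [78, 81, 81], [79, 81, 83], [78, 80, 82], [78, 81, 82], [79, 81, 83], [82, 84, 83], [49, 50, 78], [13, 15, 71], [12, 15, 67], [28, 32, 144], [30, 35, 153], [29, 34, 151], [28, 34, 152]]
[[236, 254], [237, 255], [237, 255], [237, 255], [236, 253]] [[78, 82, 82], [78, 82, 81], [79, 82, 83], [78, 82, 83], [78, 81, 81], [79, 82, 82], [79, 81, 82], [79, 82, 82], [78, 80, 82], [78, 80, 82], [79, 81, 82], [78, 80, 82], [79, 81, 82], [79, 82, 81], [81, 83, 79], [37, 42, 139], [28, 33, 153], [28, 34, 151]]
```

Run:
```python
from h import *
C=cal('wrist'); u=np.array([np.cos(np.radians(28)),np.sin(np.radians(28))])
al=lambda v,z:(onz('wrist',258,v,z,C)[:2]-[.5392,.0455])@u
for rs in(.013,.014,.015): print(rs,'keeper near',al(255.5,.133),'shoulder near',al(236.5,.12+rs),'gap',al(236.5,.12+rs)-al(255.5,.133)-.010)
im=cv2.imread('pics/w11.png')
h=cv2.cvtColor(im,cv2.COLOR_BGR2HSV)
red=(h[...,1]>140)&((h[...,0]<8)|(h[...,0]>172))&(h[...,2]>50)
print([(v,np.nonzero(red[v,200:320])[0][[0,-1]]+200) for v in(236,240,244,248,252)]); print([(v,np.nonzero((h[v,200:320,1]<45)&(h[v,200:320,2]<130))[0][[0,-1]]+200) for v in(208,214,220,226)])
```

```text
0.013 keeper near 0.11605661135160418 shoulder near 0.12565693257885965 gap -0.0003996787727445269
0.014 keeper near 0.11605661135160418 shoulder near 0.126167057130009 gap 0.00011044577840482218
0.015 keeper near 0.11605661135160418 shoulder near 0.1266771816811583 gap 0.0006205703295541157
[(236, array([232, 284])), (240, array([232, 284])), (244, array([232, 283])), (248, array([234, 281])), (252, array([239, 276]))]
[(208, array([228, 287])), (214, array([229, 286])), (220, array([229, 286])), (226, array([229, 289]))]
```

move_arm --motion '[[[0.006,0,0],[0,0,0],20],[[0.006,0,0],[0,0,0],20]]'

```text
time_s: 24.15
eef_pos: [0.6328, 0.0942, 0.1134]
eef_rot: [-0.0, 0.97, 0.242, -0.0]
wrist_force: [-4.3, -4.0, -1.1]
opening: 0.411
```

```bash
python3 st.py|tail -1
```

```text
along 0.10549138554921991 lat 0.0009370674458028481 F along -5.633140173062437 F lat 1.534914730860488
```

move_arm --motion '[[[0.006,0,0],[0,0,0],20],[[0.006,0,0],[0,0,0],20]]'

```text
time_s: 24.4
eef_pos: [0.6328, 0.0942, 0.1134]
eef_rot: [0.0, 0.97, 0.242, -0.001]
wrist_force: [-4.9, -3.4, -0.7]
opening: 0.412
```

```bash
python3 st.py|tail -1
```

```text
along 0.10554219679415391 lat 0.0009580782468910327 F along -5.941751316581082 F lat 0.6917366645154206
```

TCP has stalled against the stop at ~6 N: the keeper is home. Ease off, lower onto the rod, then release and lift clear.

move_arm --motion '[[[-0.006,0,0],[0,0,0],20],[[-0.006,0,0.01],[0,0,0],20],[[-0.006,0,0.018],[0,0,0],20],[[-0.006,0,0.018],[0,0,0],20]]'

```text
time_s: 24.9
eef_pos: [0.6329, 0.0942, 0.113]
eef_rot: [0.0, 0.97, 0.242, -0.0]
wrist_force: [-6.1, -3.2, 2.1]
opening: 0.414
```

```bash
python3 st.py
```

```text
t 24.9 p [0.6329 0.0942 0.113 ] yaw_x 28.04 z [-2.e-04 -2.e-04 -1.e+00] F [-6.1 -3.2  2.1] T [-0.52  0.95  0.01] op 0.414 q6 1.04
along 0.10555721153392446 lat 0.000977180822386606 F along -6.853210483967403 F lat -0.028932626970475
```

move_arm --motion '[[[0,0,0],[0,0,0],48],[[0,0,0],[0,0,0],55],[[0,0,0],[0,0,0],65],[[0,0,0],[0,0,0],80],[[0,0,0],[0,0,0],80],[[0,0,0],[0,0,0],80],[[0,0,0],[0,0,0],80]]'

```text
time_s: 25.78
eef_pos: [0.633, 0.0942, 0.1126]
eef_rot: [-0.0, 0.97, 0.242, -0.0]
wrist_force: [0.4, -0.0, 0.3]
opening: 0.8
```

```bash
python3 st.py
python3 - <<'E'
from h import *
b=viewer.camera('wrist'); cv2.imwrite('pics/w12.png',b)
E
```

```text
t 25.77 p [0.633  0.0942 0.1126] yaw_x 28.03 z [-0.  0. -1.] F [ 0.4 -0.   0.3] T [-0.   -0.01 -0.02] op 0.8 q6 1.04
along 0.1056767219819372 lat 0.000987819525019706 F along 0.31160334183219995 F lat 0.19668326239190598
```

move_arm --motion '[[[0,0,-0.3],[0,0,0],80],[[0,0,-0.8],[0,0,0],80],[[0,0,-1.5],[0,0,0],80],[[-0.4,0,-2],[0,0,0],80],[[-0.8,0,-2.3],[0,0,0],80],[[-0.8,0,-2.3],[0,0,0],80],[[-0.8,0,-2.3],[0,0,0],80],[[-0.8,0,-2.3],[0,0,0],80]]'

```text
time_s: 26.82
eef_pos: [0.5906, 0.072, 0.2497]
eef_rot: [-0.0, 0.97, 0.242, -0.001]
wrist_force: [0.3, 0.4, 0.1]
opening: 0.799
```

Run:
```python
from h import *
o,M=pose(); C=cal('wrist'); b=viewer.camera('wrist'); cv2.imwrite('pics/w13.png',b)
u=np.array([np.cos(np.radians(28)),np.sin(np.radians(28))]); n=np.array([u[1],-u[0]])
h=cv2.cvtColor(b,cv2.COLOR_BGR2HSV)
red=((h[...,1]>140)&((h[...,0]<8)|(h[...,0]>172))&(h[...,2]>50)).astype(np.uint8)
for k in('jade','keeper'):
    for r in spotter.outline_of('wrist',k)[:3]:
        m=r['region'];z={'jade':.136,'keeper':.133}[k]
        ys,xs=np.nonzero(m); P=np.array([onz('wrist',x,y,z,C)[:2]-[.5392,.0455] for x,y in zip(xs,ys)]); a=P@u; l=P@n
        print(k,round(r['score'],2),m.sum(),'along',np.percentile(a,[2,98]).round(4),'lat',np.percentile(l,[2,98]).round(4))
for c in(0,):
    x,y=proj('wrist',[*(np.array([.5392,.0455])+.12*u),.133],C); x=int(round(x)); print('col',x)
    for v in range(int(y)-25,int(y)+45): 
        p=onz('wrist',x,v,.134,C)[:2]; print(v,((p-[.5392,.0455])@u).round(4),b[v,x].tolist(),end=' | ')
```

```text
t 26.82 p [0.5906 0.072  0.2497] yaw_x 28.05 z [-1.4e-03  2.0e-04 -1.0e+00] F [0.3 0.4 0.1] T [0.06 0.01 0.03] op 0.799 q6 1.0
jade 0.8 407 along [0.0148 0.036 ] lat [0.1057 0.1295]
jade 0.7 338 along [-0.0235  0.0024] lat [0.1337 0.1559]
jade 0.64 434 along [-0.1938 -0.1409] lat [0.1412 0.1742]
keeper 0.74 382 along [0.1161 0.1263] lat [-0.0115  0.0128]
col 258
91 0.1415 [57, 59, 60] | 92 0.1406 [51, 54, 55] | 93 0.1398 [46, 49, 49] | 94 0.1389 [41, 43, 43] | 95 0.1381 [35, 35, 36] | 96 0.1372 [96, 103, 105] | 97 0.1364 [134, 144, 147] | 98 0.1356 [86, 90, 91] | 99 0.1347 [77, 80, 80] | 100 0.1339 [78, 82, 82] | 101 0.133 [79, 82, 82] | 102 0.1322 [79, 82, 82] | 103 0.1314 [78, 82, 82] | 104 0.1305 [79, 82, 83] | 105 0.1297 [79, 81, 82] | 106 0.1288 [79, 82, 82] | 107 0.128 [80, 83, 82] | 108 0.1271 [81, 84, 78] | 109 0.1263 [61, 65, 113] | 110 0.1254 [31, 36, 146] | 111 0.1246 [28, 33, 150] | 112 0.1238 [30, 36, 150] | 113 0.1229 [29, 34, 149] | 114 0.1221 [28, 34, 148] | 115 0.1212 [30, 36, 149] | 116 0.1204 [29, 35, 149] | 117 0.1195 [29, 34, 149] | 118 0.1187 [29, 34, 149] | 119
[... 483 characters left out ...]
| 136 0.1034 [177, 199, 217] | 137 0.1025 [178, 200, 218] | 138 0.1016 [177, 199, 217] | 139 0.1008 [176, 199, 217] | 140 0.0999 [177, 199, 218] | 141 0.0991 [177, 198, 218] | 142 0.0982 [176, 198, 218] | 143 0.0973 [176, 198, 217] | 144 0.0965 [176, 198, 217] | 145 0.0956 [176, 198, 217] | 146 0.0947 [176, 198, 216] | 147 0.0939 [176, 198, 216] | 148 0.093 [176, 198, 217] | 149 0.0921 [176, 198, 216] | 150 0.0913 [177, 199, 217] | 151 0.0904 [181, 203, 222] | 152 0.0895 [145, 163, 177] | 153 0.0887 [78, 83, 83] | 154 0.0878 [81, 88, 89] | 155 0.0869 [83, 89, 90] | 156 0.086 [83, 89, 91] | 157 0.0852 [83, 89, 90] | 158 0.0843 [83, 89, 90] | 159 0.0834 [82, 89, 90] | 160 0.0825 [81, 87, 88] |
```

The keeper sits flush at the shoulder and the jade is flush against the keeper, centre ≈ 0.103 m along the far leg. The arm is clear, so I'm handing in.

```bash
python3 -c "
from h import *
print(workorder.hand_in()); pose()"
```

```text
the job is handed in; nothing more can be done
None
the job is handed in; nothing more can be done
```

The jade is threaded on the rod, has gone round the bend, and has pushed the keeper home against the shoulder. It is released and hanging there, and the job was handed in at about 27 s of 72 s, with no verdict reported.

- **Threading and bend:** wherever I read the wrist force on the near leg and round the bend (at stops between moves), it was near zero.
- **Keeper push:** it took about 5 N at the readings, rising to about 7 N at the stop, where the tool stopped advancing.
- **Final wrist picture:** it shows no gap from shoulder to keeper to jade. The keeper's near face is about 116 mm from bend_end and the jade's centre about 103 mm (target 102 ± 6). The rod comes out behind the jade, and the wrist force after release was about 0.
- **Disagreements:**
  - At the stop the tool read about 105.5 mm along the leg, not 102 mm. I put this down to a lengthwise offset of the block in the grip and of the camera.
  - After release the network no longer picked out the hanging jade. I took its position from pixel colours instead.
- **Not checked:** I did not re-measure the other things on the table. The arm stayed clear of them throughout.

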